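Show the inside of the tiffin lid to the phone camera

TASK

Swing the side latch of the tiffin carrier well open, lift the lid off by its handle, and show the inside (underside) of the lid to the phone in the cradle: centred in front of its camera lens, square to the phone's screen, about 18 cm from the lens. Do not bump the phone or its cradle or shift the other things on the counter. Finish while still holding the lid there, still, in the air: do not put it down or let go.

Things in the scene. Friction and masses are not known exactly. Their poses are not given: they have to be found in the camera images.
- tiffin: Three-tier stainless steel tiffin carrier, a round upright stack 120 mm in diameter and 150 mm high without its lid; it stands firm on the counter and does not move. Origin: centre of its underside, z up. Its latch is on its -x side; its yaw varies.
- latch (a joint): Side lever latch of the tiffin, rad. 0 = closed (a hook reaches 6 mm in over the lid's rim, 3 mm above it, and holds the lid down), grows as the lever swings outward and down, end stop at 1.3. The lid is free above about 0.45; counted as open above 0.7. Stiff hinge: it stays where it is left; about 2 to 5 N on the tab moves it.
- latch_tab (a point): Point on the upper face of the latch's finger tab, a flat steel plate 24 mm wide and 4 mm thick that sticks out 50 mm level from the latch's upright arm (closed). The point lies 36 mm out from the arm, 14 mm short of the tab's outer end. Pressing the tab down from above swings the latch open. Frame: -x points out from the tiffin along the tab, y along the hinge.
- latch_hinge (a point): Centre of the latch's hinge, on the tiffin's side 68 mm from its axis and 138 mm above the counter; the hinge axis is level, along y. With the latch at angle 0 the latch_tab point lies 36 mm outward and 23 mm above it.
- lid: Round stainless steel tiffin lid, 124 mm in diameter, about 0.13 to 0.25 kg, loose, lying on the top tier. Origin: centre of its inside (under) face, a round flat plug 104 mm across with a dark seal round it; z points out through the lid's top, towards the handle. The plug goes 8 mm into the tier's mouth with 5 mm play all round; the 4 mm thick flange rests on the tier's rim; the top of the lid proper is 20 mm above the origin.
- lid_grip (a point): Centre of the lid's carrying handle, 47 mm above the lid's origin along the lid's z: a straight square steel bar 12 mm wide (lid's x), 12 mm high and 70 mm long (lid's y), on two posts 54 mm apart in the clear, with 21 mm of free space under the bar.
- stand: Low white plastic phone cradle, fixed on the counter, base 100 x 90 x 10 mm (from -20 to +80 mm along its x). Origin: on the counter below the phone's hinge; z up, x the way the phone's top end leans; its yaw and place vary, and it may stand to the left or the right of the tiffin. It carries the phone, 150 x 74 x 9 mm with a metal rim and a dark blank screen, whose lower short edge is nearest the robot.
- phone (a joint): Angle between the phone's screen and the counter, rad: 0 = flat with its screen up; about 0.45 to 0.72 here. It stays as it is; leave it so. The phone tilts about a level axis along the cradle's y, 26 mm above the counter over the cradle's origin.
- lens (a point): Camera lens, a small round dot in the phone's face near the middle of its upper short edge. Frame: z is the way the camera looks, square out of the screen (up and back towards the robot); x along the screen to the phone's top edge; y across the screen. It lies 138 mm along the phone from the hinge.
- lunchbox: Bystander: closed blue plastic lunchbox, about 146 x 96 x 54 mm, loose. Origin: centre of its underside.
- teaspoon: Bystander: steel teaspoon, 132 mm long, lying on the counter, loose. Origin: near its middle, on its underside; its bowl is towards its +x.
- silicone_lid: Bystander: round green silicone lid, 110 mm in diameter, 27 mm high with its knob, lying on the counter, loose. Not the tiffin's lid. Origin: centre of its underside.
Mind the look-alikes: they are no part of the job. What is shaped like the stand but pink is not meant. Several things look just like the tiffin: the one meant starts farthest from the robot's base.

How it is judged (in metres and radians):
On the way, in this order (a step that is already met when the one before it is completed fails the run):
1. the tiffin's latch is swung open (value of joint latch above 0.7 rad), for 0.2 s.
2. the lid is lifted clear of the tiffin in the fingers (z of lid in the frame of tiffin above 0.165 m and contact force between lid and the fingers above 0.5 N), for 0.2 s.
At the end, for the whole second after the job is handed in: Fingers hold the lid still in the air, free of all else: centre of its inside face 150-210 mm out from the lens, within 30 mm of its axis, facing the screen within 0.2 rad. Latch above 0.5 rad, phone moved under 10 mm, lunchbox, teaspoon and silicone lid under 20 mm (x of lid in the frame of lens between -0.03 and 0.03 m and y of lid in the frame of lens between -0.03 and 0.03 m and z of lid in the frame of lens between 0.15 and 0.21 m and angle between the z axis of lid and the z axis of lens, either way round below 0.2 rad and z of lid_grip in the frame of lens above 0.185 m and height (world z) of lid above 0.17 m and linear speed of lid below 0.02 m/s and angular speed of lid below 0.15 rad/s and contact force between lid and the fingers above 0.5 N and contact force between lid and tiffin below 0.1 N and contact force between lid and stand below 0.1 N and value of joint latch above 0.5 rad and distance of lens from where it was at the start of the episode below 0.01 m and distance of each of lunchbox, teaspoon, silicone_lid from where it was at the start of the episode below 0.02 m); the arm keeps its last pose, push and grip.
It fails at once if the phone or its cradle is bumped (over 4 N) or shifted by 10 mm (contact force between stand and anything else above 4 N or distance of lens from where it was at the start of the episode above 0.01 m).
It fails at once if a bystander is shifted by 20 mm (distance of any of lunchbox, teaspoon, silicone_lid from where it was at the start of the episode above 0.02 m).
It also fails if it takes over 48 s, if anything falls off the work surface, if the arm or the gripper's body presses on something with over 40 N, if the wrist force passes 120 N, or if a joint passes its speed limit or range.

ROBOT

A 6-joint arm with a two-finger parallel gripper is mounted at the origin on the work surface. World frame = base frame: x ahead of the robot, y to its left, z up, the work surface at z = 0. Lengths are in mm, angles in rad, forces in N, time in s.
With the tool pointing down it reaches from about 350 to 725 mm from the base axis. Payload 6 kg.
Tool frame: the origin (TCP) lies midway between the tips of the shut fingers; the grasp point (between the pads) lies 19 mm behind it; z points along the fingers, x is the direction in which the jaws open and shut, and the axes are right-handed (so a half turn about z gives the same grasp; the last joint's range is limited). The gripper opens to 85 mm and grips with 20 to 120 N. Pads are 22 mm wide; open, the fingers measure 114 mm over their backs; the gripper's body (76 mm by 85 mm) begins 54 mm behind the grasp point. The pads swing forward as they close: fully open they stand 13 mm farther back than shut.
Start: joints at [-0.961, 0.04, 0.085, 0, -1.615, -0.334], TCP at [163.4, -577.299, 231.261] pointing down, gripper open.
Joint ranges: [-2.56, 2.56], [-1.29, 2.01], [-1.08, 1.49], [-3.29, 1.98], [-2.81, -0.18], [-2.99, 2.99]. Speed limits (rad/s): [2.57, 2.57, 3.01, 3.14, 3.14, 3.14].

INTERFACE

Orientations are given as a rotation vector (axis times angle).
In Python, from station import r gives the robot as it stands.
- The arm moves only by the tool servo_tool, never from a script. Its argument "deltas" is text: rows parted by semicolons, each of 7 numbers parted by spaces: the turn, a rotation vector about the tool's x, y, z in rad, then the shift along the tool's x, y, z in cm, then the opening, from 0 (shut) to 1 (fully open). A call has 1 to 8 rows; each row is the pose to reach, as a shift and turn from the pose commanded when the call began, along the tool's axes at that moment; what a row does not reach only later rows make up. A row lasts 1/12 s, in which the tool goes at most 41.7 mm and 7.16 degrees, less where a joint would pass 70% of its speed; a pose out of reach is approached as far as the arm can. A call with a gripper value outside its range is refused whole. The fingers move at their own pace and stop on an object; "grip_force" is the grip in N (left out, the last holds). Time passes only in rows, so rows that repeat a pose let the fingers close. It gives the time, the measured TCP pose, the force and the opening at its end, in the units of the state.
- r.read_state(): the state, without advancing time (a new reading comes with each control period).
- r.get_image(name): name is "scene" or "top"; returns the picture (400x640x3 uint8, red, green, blue); there is no depth.
- r.camera_params(name): a dict with "mtx" (3x3 intrinsics, pixels), "k1" (the pictures are not rectified: a ray, as slopes to the right and down, at radius r is drawn at 1 + k1 r^2 times it, then the intrinsics apply), "rvec" (rotation vector, rad) and "tvec" (3), from world to camera coordinates, as OpenCV has them. Camera axes: x right, y down, z forward; pixel columns grow to the right and rows downward; lengths in mm; the calibration is good to about 2 mm. A picture is of the moment at which its call begins. camera_params takes no time and is no camera call.
- r.finish_job(): hands the job in, once; it reports no verdict.
Trained networks look in the newest picture that a camera, given by its name, has taken for a name from the list of things; names that differ only in an ending like _2 or _b are one class to them, and where a whole thing is asked for, a point or a joint stands for the part that bears it (a point fixed in the world has none). Each returns a list of dicts, best first, with "conf" (0 to 1); they miss things now and then, are a little off and sometimes report something else, mostly with a low value. They report only what shows in the picture. A call takes as long as a camera call. They do not tell look-alikes from the thing itself.
- r.look_for(label, camera): "point" ([column, row] in pixels, amid what is visible of it).
- r.place_of(label, camera): "point" ([column, row] in pixels: a listed point, or the origin of a listed thing).
The state is a dict: "clock": time; "joints": joint angles; "dq": joint speeds; "effort": joint torques, N m; "eef_pos": TCP position; "ee_rot": TCP orientation; "contact_force": force on the tool from outside, world axes, zero at the start; "torque": the same for the moment, N m; "width": finger opening in mm.
Only numpy, scipy, OpenCV 4.12 (cv2) and the standard library are available. Lean on these libraries where they do the work, as an engineer would, in place of code of your own. Each camera call takes 0.05 s, during which the arm holds its last target.

## Working session

There is one attempt and no reset: what is moved stays moved. The work goes in short steps, Python scripts to look and compute and a tool call to move; the robot and the scene stay as the last step left them, time stands still between calls to the robot, and variables do not carry over. Pictures are saved under pics/ and viewed, and the job is handed in when it is done.

Besides the shell and the picture viewer there is one more tool, called after ">>>" as name(argument=value, ...) on one line, values as JSON. servo_tool: Moves the arm, as the interface text tells. Its arguments: {"type":"object","properties":{"deltas":{"type":"string"},"grip_force":{"type":"number"}},"required":["deltas"]}

```bash
ls; mkdir -p pics
python3 - <<'E'
from station import r
import cv2
print(r.read_state())
for c in ("scene","top"):
    im=r.get_image(c); cv2.imwrite(f"pics/{c}0.png",im[:,:,::-1])
    print(c,r.camera_params(c))
    for l in ("tiffin","latch","lid","stand","phone","lunchbox","teaspoon","silicone_lid"):
        print(l,[(d['point'],round(d['conf'],2)) for d in r.look_for(l,c)])
    for l in ("tiffin","latch_tab","latch_hinge","lid","lid_grip","stand","lens"):
        print('P',l,[(d['point'],round(d['conf'],2)) for d in r.place_of(l,c)])
E
```

```text
pics
{'clock': 0.0, 'joints': array([-9.61271922e-01,  4.08272632e-02,  8.37892808e-02, -4.76724873e-04,
       -1.61553580e+00, -3.33665757e-01]), 'dq': array([-4.17248840e-05,  8.89222262e-05,  2.22072652e-04,  1.38930954e-03,
        3.86162211e-04, -2.00191524e-04]), 'effort': array([ 9.92543501e-04, -3.68211615e+01,  3.47409582e+01,  6.93244591e+00,
       -5.47518575e-03, -1.46021324e-05]), 'eef_pos': array([ 163.38750509, -576.96506311,  230.25572355]), 'ee_rot': array([-1.89395524e+00, -2.50456361e+00, -1.57264955e-03]), 'contact_force': array([ 0.89576755, -0.28660516, -0.22015022]), 'torque': array([-0.00563515, -0.03453528, -0.04845333]), 'width': 85.51134119032976}
scene {'mtx': array([[416.36933584,   0.        , 328.7677578 ],
       [  0.        , 416.36933584, 201.34125668],
       [  0.        ,   0.        ,   1.        ]]), 'k1': 0.019727958686648422, 'rvec': array([ 1.58460929,  2.01572017, -0.76643178]), 'tvec': array([  47.85622555, -288.57640497, 1447.33119119])}
tiffin [([254.1, 147.5], 0.89), ([200.3, 222.5], 0.66)]
latch [([182.0, 168.5], 0.54)]
lid [([192.9
[... 1067 characters left out ...]
[468.5, 202.4], 0.52), ([452.6, 308.0], 0.49)]
lid [([445.3, 180.4], 0.66)]
stand [([272.9, 180.2], 0.87), ([276.4, 258.7], 0.79)]
phone [([272.4, 176.6], 0.94), ([270.6, 253.3], 0.79)]
lunchbox [([343.5, 226.4], 0.93)]
teaspoon [([330.8, 130.3], 0.79)]
silicone_lid [([171.7, 198.4], 0.73), ([467.7, 200.7], 0.73)]
P tiffin [([412.6, 277.6], 0.75), ([423.4, 185.2], 0.72)]
P latch_tab [([478.1, 211.3], 0.67), ([459.5, 314.0], 0.57)]
P latch_hinge [([461.2, 199.4], 0.83), ([446.9, 302.4], 0.64)]
P lid [([445.2, 183.1], 0.56)]
P lid_grip [([448.3, 178.2], 0.96)]
P stand [([279.3, 278.6], 0.96), ([278.7, 197.5], 0.9)]
P lens [([270.8, 226.7], 0.97), ([267.3, 153.9], 0.78), ([422.5, 188.9], 0.49)]
```

Run:
```python
import cv2
for c in("scene","top"):
    im=cv2.imread(f"pics/{c}0.png"); cv2.imwrite(f"pics/{c}0b.png",cv2.resize(im[60:340, 120:560] if c=="scene" else im[80:360,120:560],None,fx=1.8,fy=1.8,interpolation=cv2.INTER_CUBIC))
```

```text
(no output)
```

View pics/scene0.png

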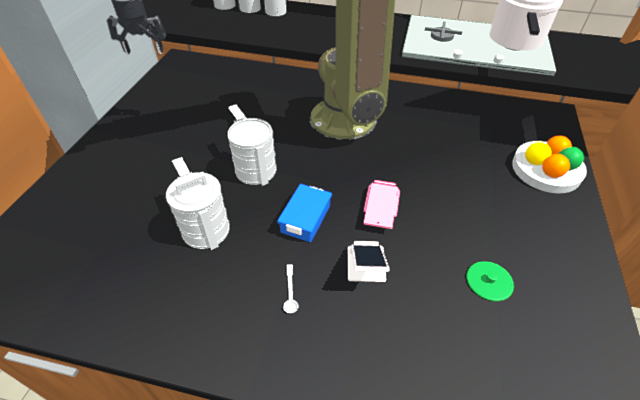

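View pics/top0.png

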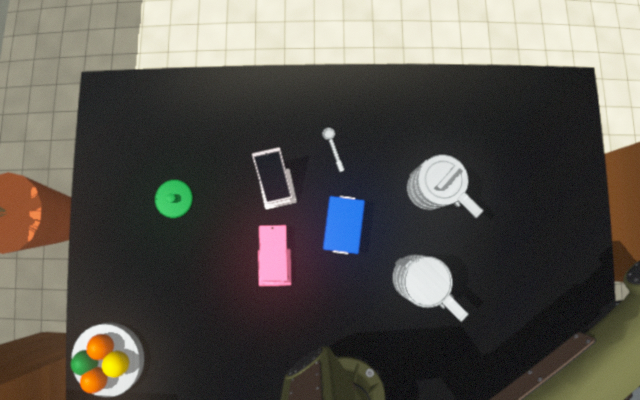

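View pics/top0b.png

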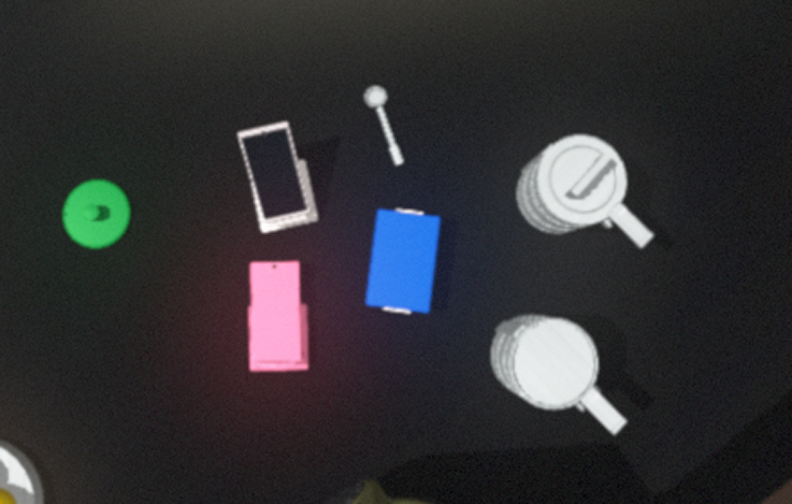

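View pics/scene0b.png

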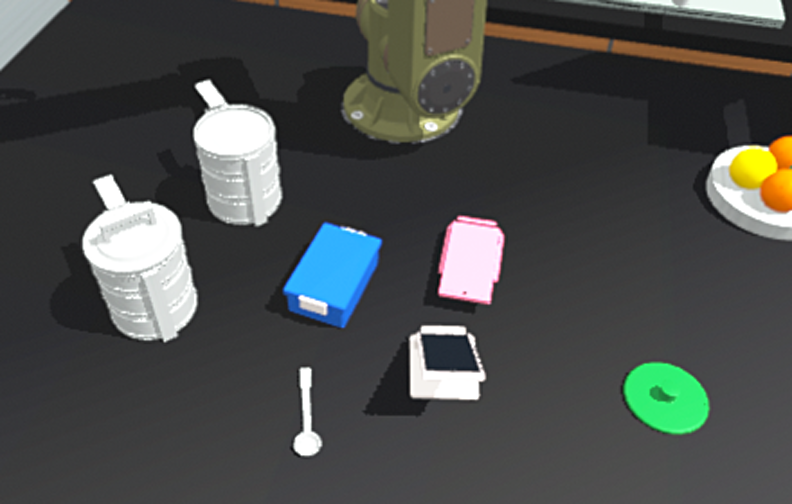

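Scene: the farthest tiffin is the one with a handle, at (193,195) in scene and (445,180) in top. Its tab points to the lower right in the top view. The white stand is at (272,178) in top. I'll zoom in to get precise corners.

```bash
cat > h.py <<'E'
import numpy as np,cv2
from scipy.spatial.transform import Rotation as R
from scipy.optimize import least_squares
from station import r
P={c:r.camera_params(c) for c in("scene","top")}
def proj(X,c):
    p=P[c]; X=np.atleast_2d(np.asarray(X,float))
    return cv2.projectPoints(X,p['rvec'],p['tvec'],p['mtx'],np.array([p['k1'],0,0,0]))[0][:,0]
def ray(uv,c):
    p=P[c]; n=cv2.undistortPoints(np.array([[uv]],float),p['mtx'],np.array([p['k1'],0,0,0]))[0,0]
    Rm=cv2.Rodrigues(p['rvec'])[0]; return -Rm.T@p['tvec'],Rm.T@np.array([n[0],n[1],1])
def atz(uv,c,z):
    o,d=ray(uv,c); return o+d*(z-o[2])/d[2]
def tri(a,b):
    f=lambda X:np.r_[proj(X,'scene')[0]-a,proj(X,'top')[0]-b]
    s=least_squares(f,[500,0,100.]); return s.x,s.fun
E
python3 - <<'E'
from h import *
print(tri([192.6,179],[448.3,178.2])); print('lid',tri([195.3,197.4],[445.2,183.1]))
print('tab',tri([177.8,161.5],[478.1,211.3])); print('hinge',tri([183.8,179.5],[461.2,199.4]))
print('lens',tri([369.4,267.4],[267.3,153.9])); print('lens(375)',tri([375.7,223.4],[270.8,226.7]),'pink?')
print('stand',atz([278.7,197.5],'top',0),atz([364.9,257.7],'scene',0))
for l,a in(("lunchbox",[343.5,226.4]),("teaspoon",[330.8,130.3]),("silicone_lid",[171.7,198.4])):print(l,atz(a,'top',0))
im=cv2.imread('pics/top0.png')
cv2.imwrite('pics/t_st.png',cv2.resize(im[135:225,235:315],None,fx=6.6,fy=6.6,interpolation=cv2.INTER_CUBIC))
cv2.imwrite('pics/t_ti.png',cv2.resize(im[140:230,395:495],None,fx=6.6,fy=6.6,interpolation=cv2.INTER_CUBIC))
im=cv2.imread('pics/scene0.png')
cv2.imwrite('pics/s_st.png',cv2.resize(im[225:295,330:405],None,fx=8,fy=8,interpolation=cv2.INTER_CUBIC))
cv2.imwrite('pics/s_ti.png',cv2.resize(im[145:255,155:245],None,fx=5.4,fy=5.4,interpolation=cv2.INTER_CUBIC))
E
```

```text
(array([ 571.12115852, -245.97752394,  190.39745648]), array([-1.91643549, -0.34539134, -1.92972344,  0.74730822]))
lid (array([ 569.04072058, -257.52789487,  122.98589297]), array([-2.31959267, -0.40533154, -2.36729075,  0.90018182]))
tab (array([ 494.1302114 , -329.14848203,  158.22249632]), array([-1.17736511, -0.23422809, -1.12758973,  0.450948  ]))
hinge (array([ 527.77851986, -299.64535927,  133.19710002]), array([-0.05521596, -0.01036659, -0.05449799,  0.02130871]))
lens (array([655.43325193, 194.2577204 , 106.34512519]), array([-0.22051054,  0.00332138, -0.26038211,  0.04580604]))
lens(375) (array([469.22085863, 189.44638442,  35.99300574]), array([ 1.10050806, -0.02573928,  1.14094316, -0.1946443 ])) pink?
stand [553.13579413 174.99555841   0.        ] [557.73294847 176.43827211   0.        ]
lunchbox [469.27154183  -7.90227297   0.        ]
teaspoon [747.97029035  24.3469069    0.        ]
silicone_lid [553.75571967 484.84216896   0.        ]
```

View pics/t_st.png

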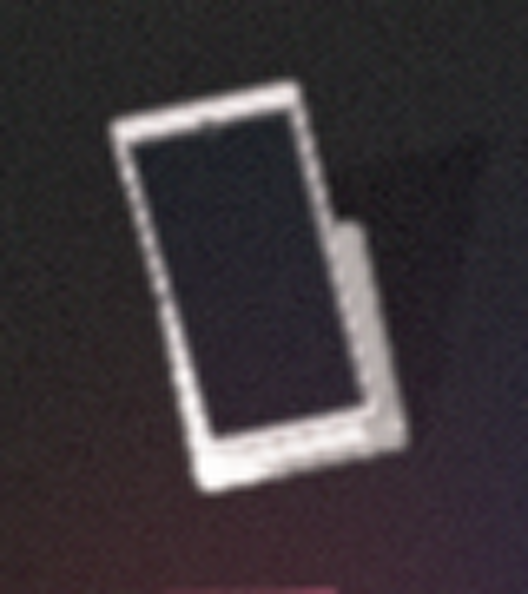

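View pics/t_ti.png

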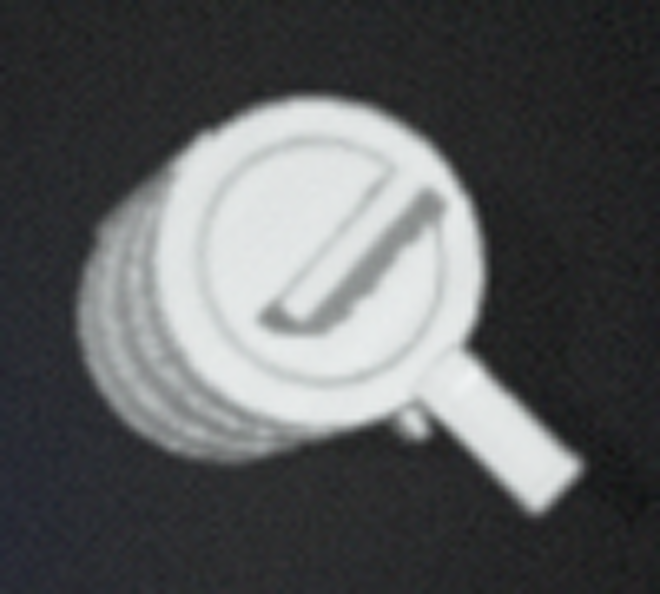

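View pics/s_st.png

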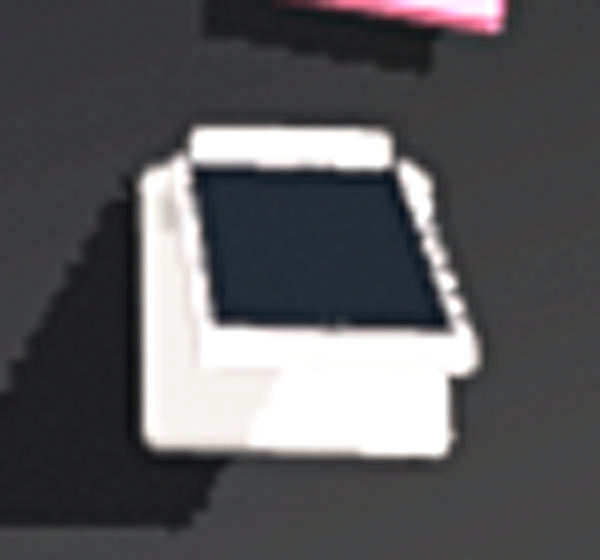

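View pics/s_ti.png

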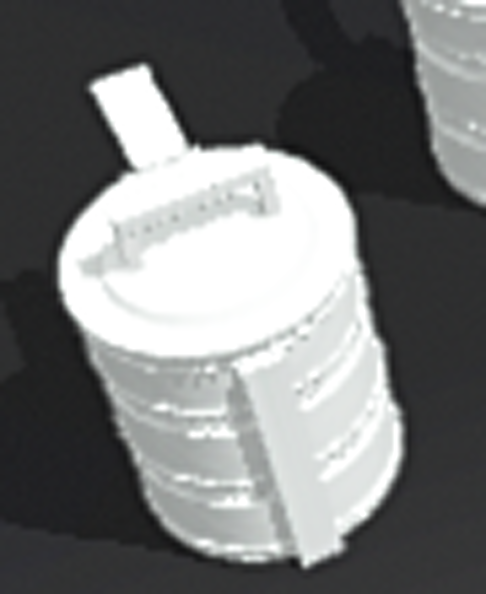

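Run:
```python
from h import *
t=lambda a:np.array(a)/6.6+[235,135]; s=lambda a:np.array(a)/8+[330,225]
# bottom-left/right as seen by robot: top image left=+y
prs={'topL':([450,327],[130,145]),'topR':([213,325],[295,108]),'botR':([192,165],[370,405]),'botL':([392,165],[210,438]),'lens':([335,322],[208,122])}
Q={}
for k,(a,b) in prs.items():
    x,f=tri(s(a),t(b)); Q[k]=x; print(k,x.round(1),f.round(2))
xd=(Q['topL']+Q['topR']-Q['botL']-Q['botR'])/2; yd=(Q['topL']+Q['botL']-Q['topR']-Q['botR'])/2
print(np.linalg.norm(xd),np.linalg.norm(yd),'yaw',np.arctan2(xd[1],xd[0]),'yawy',np.arctan2(-yd[0],yd[1]),'tilt',np.arctan2(xd[2],np.hypot(*xd[:2])))
for nm,z,a in(('nearL',10,[205,490]),('nearR',10,[408,445])): print(nm,atz(t(a),'top',z).round(1), atz(t(a),'top',0).round(1))
for nm,a in(('farR',[145,450]),('farL',[450,455])): print(nm,atz(s(a),'scene',0).round(1))
# fit stand: x,y,yaw,tilt,h,u0,u1
W=lambda p,u,v,h:np.array([p[0],p[1],26])+R.from_euler('z',p[2]).apply(R.from_euler('y',-p[3]).apply([u,v,h]))
def f(p):
    o=[]
    for k,(a,b) in prs.items():
        u,v={'topL':(p[5],p[7]),'topR':(p[5],-p[7]),'botR':(p[6],-p[7]),'botL':(p[6],p[7]),'lens':(138,0)}[k]
        X=W(p,u,v,p[4]); o+=list(proj(X,'scene')[0]-s(a))+list(proj(X,'top')[0]-t(b))
    B=lambda x,y,z:np.array([p[0],p[1],0])+R.from_euler('z',p[2]).apply([x,y,z])
    o+=list(proj(B(-20,-45,5),'top')[0]-t([408,445])); o+=list(proj(B(80,-45,2),'scene')[0]-s([145,450])); o+=list(proj(B(80,45,2),'scene')[0]-s([450,455]))
    o.append((p[4]-5)/5)
    return o
r_=least_squares(f,[553,175,.2,.6,5,135,20,33],loss='soft_l1'); p=r_.x; print(p.round(3)); print(np.round(f(p),1))
print('lens',W(p,138,0,p[4]))
# tiffin
t2=lambda a:np.array(a)/6.6+[395,140]; s2=lambda a:np.array(a)/5.4+[155,145]
def g(q):
    T=lambda x,y,z:np.array([q[0],q[1],0])+R.from_euler('z',q[2]).apply([x,y,z])
    c=lambda X,cam,uv:list(proj(X,cam)[0]-uv)
    o=c(T(0,0,153),'top',t2([322,260]))+c(T(-118,12,161),'top',t2([583,465]))*0
    o+=list((proj([T(-118,12,161),T(-118,-12,161)],'top').mean(0)-t2([561.5,490.5])))
    o+=list((proj([T(-118,12,161),T(-118,-12,161)],'scene').mean(0)-s2([119,75])))
    o+=c(T(0,0,195),'top',t2([347,240]))+c(T(0,0,195),'scene',s2([195,203]))
    return o
q=least_squares(g,[570,-247,.6],loss='soft_l1').x; print('tiffin',q,np.round(g(q),1))
T=lambda x,y,z:np.array([q[0],q[1],0])+R.from_euler('z',q[2]).apply([x,y,z])
print('tab',T(-104,0,161),'hinge',T(-68,0,138))
for a,b in(([118,228],[290,305]),([272,178],[405,172])): print('bar end',tri(s2(a),t2(b)))
```

```text
topL [646.4 228.2 111.3] [-0.79  0.02 -0.93  0.15]
topR [660.4 164.4 109.7] [-1.2   0.   -1.41  0.27]
botR [551.4 141.6  31.5] [-1.41 -0.   -1.53  0.3 ]
botL [538.4 204.9  35.2] [-0.33  0.01 -0.37  0.06]
lens [654.4 197.3 114.2] [-0.91  0.02 -1.07  0.19]
135.10291255248833 65.03686057051539 yaw 0.20942660008283473 yawy 0.20971190746784485 tilt 0.6080134279764854
nearL [519.1 209.5  10. ] [520.  210.9   0. ]
nearR [537.5 122.8  10. ] [538.5 123.4   0. ]
farR [635.3 148.8   0. ]
farL [614.8 238.8   0. ]
[5.48329e+02 1.74008e+02 2.21000e-01 6.16000e-01 7.56800e+00 1.37271e+02
 1.23800e+00 3.23830e+01]
[-0.3  0.  -1.3  0.2 -0.4 -0.3 -2.1  0.1 -1.4 -0.1 -1.6 -0.  -0.4  0.4
 -0.2  0.3 -0.8  0.5 -1.1  0.6 -0.9 -0.2 -0.5 -0.2 -1.4 -0.1  0.5]
lens [653.9411311  197.75567336 111.9265915 ]
tiffin [ 575.45343791 -248.8076893     0.75584386] [-1.   0.3 -2.4 -0.8 -0.1  0.3  0.5  0.5 -2.9 -4.3]
tab [ 499.7733661 -320.1415994  161.       ] hinge [ 525.97031403 -295.44909206  138.        ]
bar end (array([ 569.60623265, -266.16185778,  149.07671043]), array([10.22491202,  1.8656368 , 10.38035547, -4.03373037]))
bar end (array([ 584.78518573, -229.84402385,  217.04457357]), array([-13.45068334,  -2.41269737, -13.61309029,   5.27946577]))
```

Run:
```python
from h import *
t2=lambda a:np.array(a)/6.6+[395,140]; s2=lambda a:np.array(a)/5.4+[155,145]
def g(q):
    T=lambda x,y,z:np.array([q[0],q[1],0])+R.from_euler('z',q[2]).apply([x,y,z])
    c=lambda X,cam,uv:list(proj(X,cam)[0]-uv)
    o=c(T(0,0,153),'top',t2([322,260]))+c(T(0,0,153),'scene',s2([208,253]))
    o+=list((proj([T(-118,12,161),T(-118,-12,161)],'top').mean(0)-t2([561.5,490.5])))
    o+=list((proj([T(-118,12,161),T(-118,-12,161)],'scene').mean(0)-s2([119,75])))
    o+=c(T(-6,35,195),'top',t2([275,300]))*0+c(T(0,35,195),'top',t2([285,305]))+c(T(0,-35,195),'top',t2([400,172]))
    o+=c(T(0,35,195),'scene',s2([272,173]))+c(T(0,-35,195),'scene',s2([115,223]))
    return o
q=least_squares(g,[570,-247,.6],loss='soft_l1').x; print('tiffin',q,np.round(g(q),1))
T=lambda x,y,z:np.array([q[0],q[1],0])+R.from_euler('z',q[2]).apply([x,y,z])
print('tab',T(-104,0,161),'hinge',T(-68,0,138),'r',[np.hypot(*T(a,0,0)[:2]) for a in(-104,0)])
im=cv2.imread('pics/top0.png');im2=cv2.imread('pics/scene0.png')
pts=[T(62*np.cos(a),62*np.sin(a),154) for a in np.linspace(0,6.28,40)]+[T(x,y,161) for x in(-68,-118) for y in(-12,12)]+[T(x,y,195) for x in(-6,6) for y in(-35,35)]
for n,i,cc,ox,oy in(('top',im,0,395,140),('scene',im2,0,155,145)):
    b=cv2.resize(i[oy:oy+110,ox:ox+100],None,fx=5,fy=5,interpolation=cv2.INTER_CUBIC)
    for u,v in proj(pts,n): cv2.circle(b,(int((u-ox+.5)*5),int((v-oy+.5)*5)),2,(0,0,255),-1)
    cv2.imwrite(f'pics/ov_{n}.png',b)
cv2.imwrite('pics/ov.png',np.hstack([cv2.imread('pics/ov_top.png'),cv2.imread('pics/ov_scene.png')])[:, :800] if 0 else cv2.resize(np.hstack([cv2.imread('pics/ov_top.png'),cv2.imread('pics/ov_scene.png')]),None,fx=.8,fy=.8))
```

```text
tiffin [ 576.3173947  -245.50740389    0.77703371] [-2.3 -0.1 -0.  -0.4 -3.  -1.9 -0.   1.1 -1.4  0.6  0.8  0.2 -1.3 -3.5
 -2.  -2. ]
tab [ 502.16575482 -318.42882943  161.        ] hinge [ 527.83363016 -293.18679751  138.        ] r [np.float64(594.6153081789948), np.float64(626.4308619490857)]
```

View pics/ov.png

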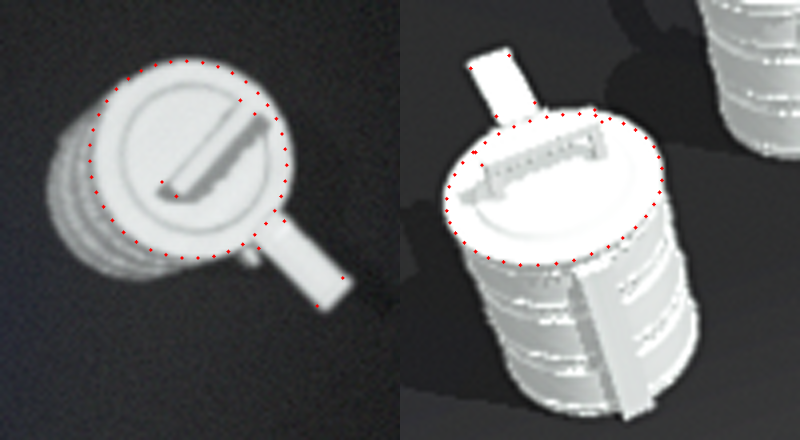

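```bash
cat >> h.py <<'E'
def rel(pos,Rt):
    s=r.read_state(); R0=R.from_rotvec(s['ee_rot'])
    d=R0.inv().apply(np.asarray(pos)-s['eef_pos'])/10; rv=(R0.inv()*Rt).as_rotvec()
    print('clk',s['clock'],'pos',s['eef_pos'].round(1),'j',s['joints'].round(2),'F',s['contact_force'].round(1),'w',round(s['width'],1))
    print('rv',rv.round(3),'cm',d.round(2),'dist',np.linalg.norm(d)*10,'deg',np.degrees(np.linalg.norm(rv)))
def down(yaw): # tool x at yaw, z down
    x=np.array([np.cos(yaw),np.sin(yaw),0]); z=np.array([0,0,-1.]); return R.from_matrix(np.c_[x,np.cross(z,x),z])
YAW=.777; C=np.array([575.8,-247.,0])
T=lambda x,y,z:C+R.from_euler('z',YAW).apply([x,y,z])
E
python3 - <<'E'
from h import *
for o in(0,np.pi): rel(T(-116,0,231),down(YAW+o))
print(R.from_rotvec(r.read_state()['ee_rot']).as_matrix().round(2))
print(T(-116,0,231))
E
```

```text
clk 1.6 pos [ 163.4 -577.3  231.3] j [-0.96  0.04  0.08  0.   -1.62 -0.33] F [ 0.4 -0.2 -0.3] w 85.5
rv [-0.   -0.    1.07] cm [1.498e+01 3.850e+01 3.000e-02] dist 413.1456737574034 deg 61.28417297546687
clk 1.6 pos [ 163.4 -577.3  231.3] j [-0.96  0.04  0.08  0.   -1.62 -0.33] F [ 0.4 -0.2 -0.3] w 85.5
rv [ 0.    -0.    -2.072] cm [1.498e+01 3.850e+01 3.000e-02] dist 413.1456737574034 deg 118.71582754594135
[[-0.27  0.96 -0.  ]
 [ 0.96  0.27  0.  ]
 [ 0.   -0.   -1.  ]]
[ 493.08965982 -328.33264798  231.        ]
```

>>> servo_tool(deltas="0 0 1.07 15 38.5 0 0; 0 0 1.07 15 38.5 0 0; 0 0 1.07 15 38.5 0 0; 0 0 1.07 15 38.5 0 0; 0 0 1.07 15 38.5 0 0; 0 0 1.07 15 38.5 0 0; 0 0 1.07 15 38.5 0 0; 0 0 1.07 15 38.5 0 0", grip_force=60)

```text
clock: 2.27
eef_pos: [409.0, -391.8, 231.6]
ee_rot: [2.812, 1.399, 0.001]
contact_force: [-0.0, -1.8, -0.6]
width: 0.3
```

Run:
```python
from h import *
rel(T(-116,0,190),down(YAW))
```

```text
clk 2.2667 pos [ 409.  -391.8  231.6] j [-0.41 -0.05 -0.    0.   -1.62 -1.81] F [-0.  -1.8 -0.6] w 0.3
rv [ 0.001 -0.     0.146] cm [10.13  2.88  4.17] dist 113.25943155494544 deg 8.37911479857215
```

>>> servo_tool(deltas="0 0 0 0 0 0 0; 0 0 0 0 0 0 0")

```text
clock: 2.43
eef_pos: [409.2, -391.7, 231.0]
ee_rot: [-2.806, -1.412, 0.0]
contact_force: [-0.8, -0.7, -0.3]
width: -0.3
```

Run:
```python
from h import *
rel(T(-116,0,190),down(YAW))
```

```text
clk 2.4333 pos [ 409.2 -391.7  231. ] j [-0.41 -0.05 -0.   -0.   -1.62 -1.8 ] F [-0.8 -0.7 -0.3] w -0.3
rv [-0.001  0.     0.156] cm [10.09  2.96  4.1 ] dist 112.84216496377539 deg 8.916079088513245
```

>>> servo_tool(deltas="0 0 0.155 10.1 3 0 0; 0 0 0.155 10.1 3 0 0; 0 0 0.155 10.1 3 2 0; 0 0 0.155 10.1 3 4 0; 0 0 0.155 10.1 3 4 0; 0 0 0.155 10.1 3 4 0")

```text
clock: 2.93
eef_pos: [491.2, -330.8, 190.6]
ee_rot: [-2.908, -1.185, 0.004]
contact_force: [0.0, -0.6, 1.0]
width: -0.0
```

Run:
```python
from h import *
rel(T(-116,0,165),down(YAW))
a=r.get_image('top');b=r.get_image('scene')
o=np.hstack([cv2.resize(a[130:240,395:505],None,fx=3.6,fy=3.6,interpolation=cv2.INTER_CUBIC),cv2.resize(b[100:210,130:240],None,fx=3.6,fy=3.6,interpolation=cv2.INTER_CUBIC)])
p=r.read_state()['eef_pos']
for i,(c,ox,oy) in enumerate((('top',395,130),('scene',130,100))):
    u,v=proj(p,c)[0]; cv2.circle(o,(int(i*396+(u-ox)*3.6),int((v-oy)*3.6)),3,(255,0,0),-1)
cv2.imwrite('pics/ab.png',o[:,:,::-1])
```

```text
clk 2.9333 pos [ 491.2 -330.8  190.6] j [-0.25  0.02 -0.01  0.   -1.54 -2.11] F [ 0.  -0.6  1. ] w -0.0
rv [-0.002  0.002 -0.003] cm [ 0.32 -0.04  2.56] dist 25.802634702041843 deg 0.23019969681488986
```

View pics/ab.png

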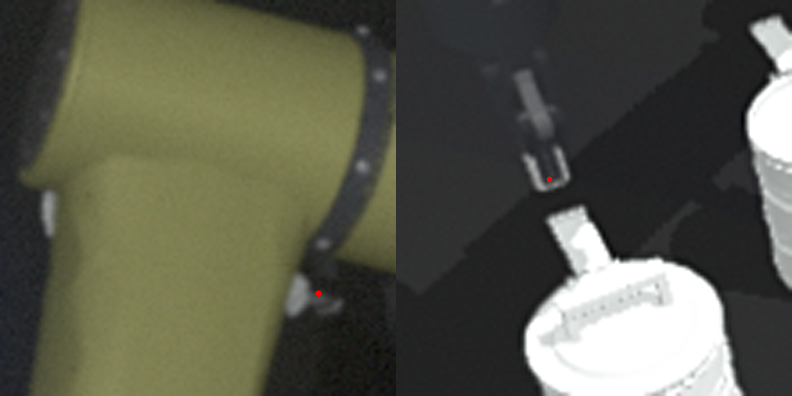

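Run:
```python
from h import *
p=r.read_state()['eef_pos'].copy(); p[2]=161
u=proj(p,'scene')[0]; print(u,(u-[130,100])*3.6+[396,0], (proj(T(-118,0,161),'scene')[0]-[130,100])*3.6+[396,0],(proj(T(-104,0,161),'scene')[0]-[130,100])*3.6+[396,0])
```

```text
[175.8906199  159.67349239] [561.20623164 214.82457262] [563.71710394 215.15389716] [570.03268618 226.87367813]
```

>>> servo_tool(deltas="0 0 0 0.7 -0.3 0 0; 0 0 0 0.7 -0.3 1.5 0; 0 0 0 0.7 -0.3 2.5 0; 0 0 0 0.7 -0.3 3.2 0; 0 0 0 0.7 -0.3 3.9 0; 0 0 0 0.7 -0.3 4.6 0; 0 0 0 0.7 -0.3 5.3 0; 0 0 0 0.7 -0.3 5.3 0")

```text
clock: 3.7
eef_pos: [493.1, -325.3, 138.2]
ee_rot: [2.909, 1.182, -0.007]
contact_force: [-5.2, -5.9, 2.2]
width: 0.1
```

Run:
```python
from h import *
rel(T(-112,0,118),down(YAW))
b=r.get_image('scene')
cv2.imwrite('pics/press1.png',cv2.resize(b[100:220,120:260],None,fx=4,fy=4,interpolation=cv2.INTER_CUBIC)[:,:,::-1])
```

```text
clk 3.7 pos [ 493.1 -325.3  138.2] j [-0.24  0.03 -0.1   0.   -1.45 -2.13] F [-5.2 -5.9  2.2] w 0.1
rv [-0.     0.005 -0.005] cm [0.19 0.21 2.02] dist 20.42763585424257 deg 0.3878401857762277
```

View pics/press1.png

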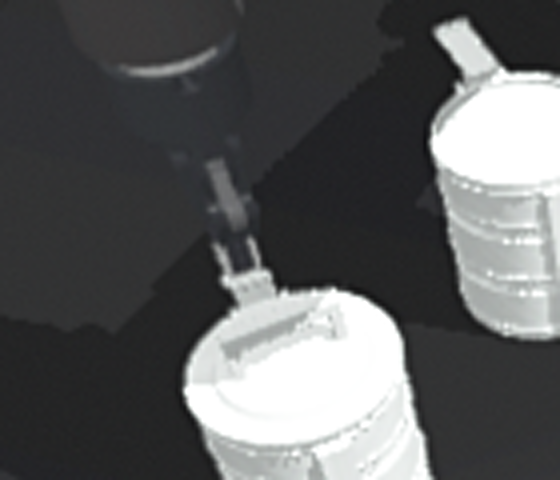

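>>> servo_tool(deltas="0 0 0 -0.2 0 0.5 0; 0 0 0 -0.3 0 1 0; 0 0 0 -0.3 0 1.5 0; 0 0 0 -0.3 0 2 0; 0 0 0 -0.3 0 2 0; 0 0 0 -0.3 0 2 0")

```text
clock: 4.25
eef_pos: [492.7, -324.9, 117.1]
ee_rot: [-2.908, -1.185, 0.002]
contact_force: [-1.0, -0.4, -0.6]
width: -0.2
```

Run:
```python
from h import *
rel(T(-112,0,118),down(YAW))
b=r.get_image('scene')
cv2.imwrite('pics/press2.png',cv2.resize(b[100:220,120:260],None,fx=4,fy=4,interpolation=cv2.INTER_CUBIC)[:,:,::-1])
```

```text
clk 4.25 pos [ 492.7 -324.9  117.1] j [-0.24  0.03 -0.13 -0.   -1.41 -2.12] F [-1.  -0.4 -0.6] w -0.2
rv [-0.002  0.    -0.003] cm [ 0.19  0.28 -0.09] dist 3.4417735492269976 deg 0.20450288101108033
```

View pics/press2.png

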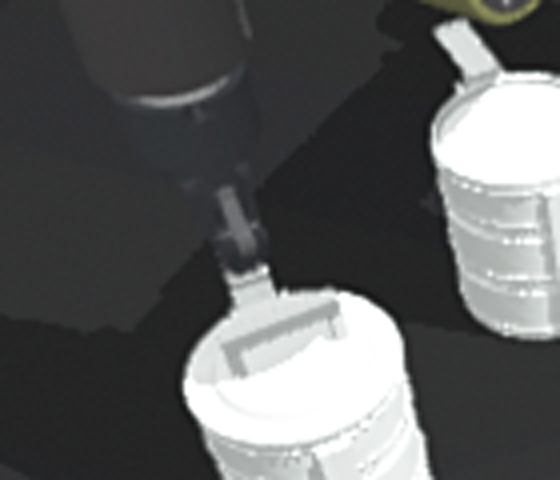

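>>> servo_tool(deltas="0 0 0 0 0 -3 0; 0 0 0 0 0 -6 0; 0 0 0 0 0 -9 0; 0 0 0 0 0 -11 0; 0 0 0 0 0 -11 0.6")

```text
clock: 4.72
eef_pos: [494.6, -325.9, 234.0]
ee_rot: [2.904, 1.184, 0.009]
contact_force: [-0.6, 0.9, -0.3]
width: 10.6
```

Run:
```python
from h import *
rel(T(0,0,235),down(YAW))
b=r.get_image('scene')
cv2.imwrite('pics/press3.png',cv2.resize(b[100:260,120:260],None,fx=4,fy=4,interpolation=cv2.INTER_CUBIC)[:600,:,::-1])
```

```text
clk 4.7167 pos [ 494.6 -325.9  234. ] j [-0.24  0.01  0.06  0.   -1.61 -2.12] F [-0.6  0.9 -0.3] w 10.6
rv [ 0.007 -0.003 -0.003] cm [11.32  0.04 -0.07] dist 113.19868301974256 deg 0.4845538289001111
```

View pics/press3.png

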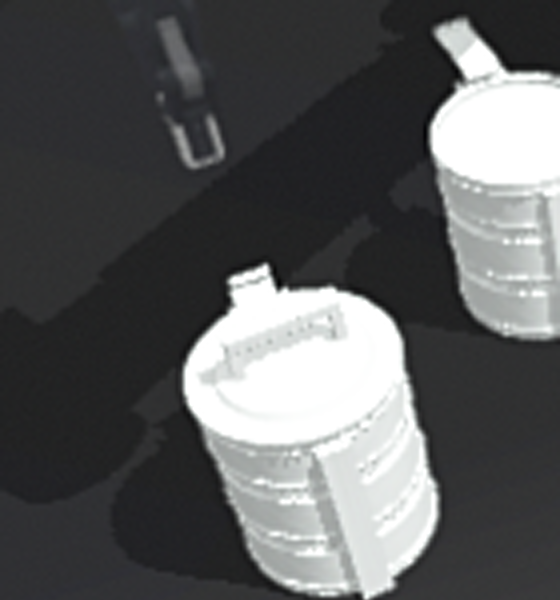

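>>> servo_tool(deltas="0 0 0 4 -0.1 0 0.8; 0 0 0 8 -0.1 0 0.8; 0 0 0 11.3 -0.1 0 0.8; 0 0 0 11.3 -0.1 0 0.8; 0 0 0 11.3 -0.1 0 0.8")

```text
clock: 5.18
eef_pos: [573.8, -243.6, 225.8]
ee_rot: [-2.905, -1.189, 0.004]
contact_force: [-0.1, -0.3, -0.3]
width: 68.3
```

Run:
```python
from h import *
rel(T(0,0,170),down(YAW))
b=r.get_image('scene')
b=np.ascontiguousarray(b)
for X in (T(0,35,195),T(0,-35,195),r.read_state()['eef_pos']):
    u=proj(X,'scene')[0]; cv2.circle(b,tuple(int(round(q)) for q in u),1,(255,0,0),-1)
cv2.imwrite('pics/abv.png',cv2.resize(b[100:240,120:260],None,fx=4,fy=4,interpolation=cv2.INTER_CUBIC)[:600,:,::-1])
```

```text
clk 5.1833 pos [ 573.8 -243.6  225.8] j [-0.08  0.11  0.14 -0.   -1.61 -2.28] F [-0.1 -0.3 -0.3] w 68.3
rv [-0.003  0.001 -0.   ] cm [-0.09  0.4   5.58] dist 55.938345647133204 deg 0.21014993868600748
```

View pics/abv.png

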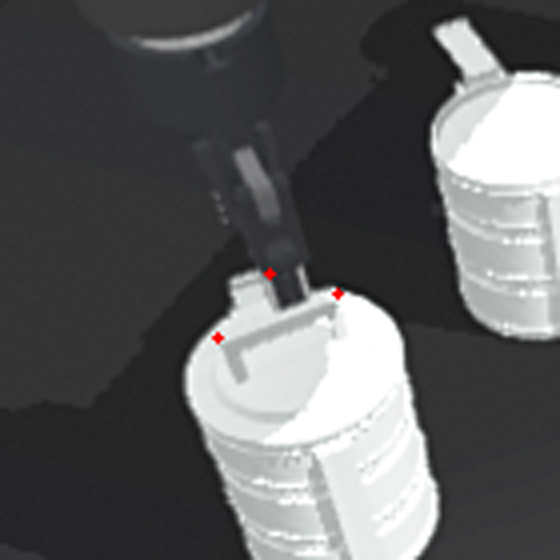

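>>> servo_tool(deltas="0 0 0 0.1 0.2 1.5 0.8; 0 0 0 0.1 0.2 3 0.8; 0 0 0 0.1 0.2 4.5 0.8; 0 0 0 0.1 0.2 5.5 0.8; 0 0 0 0.1 0.2 5.5 0.8")

```text
clock: 5.65
eef_pos: [573.6, -246.5, 170.1]
ee_rot: [-2.907, -1.183, 0.006]
contact_force: [-0.4, 0.3, 0.4]
width: 68.1
```

Run:
```python
from h import *
rel(T(0,0,170),down(YAW))
b=r.get_image('scene')
cv2.imwrite('pics/gr.png',cv2.resize(b[100:240,120:260],None,fx=4,fy=4,interpolation=cv2.INTER_CUBIC)[:600,:,::-1])
```

```text
clk 5.65 pos [ 573.6 -246.5  170.1] j [-0.09  0.11  0.05 -0.   -1.51 -2.28] F [-0.4  0.3  0.4] w 68.1
rv [-0.004  0.002 -0.004] cm [0.12 0.19 0.01] dist 2.227940351565124 deg 0.36186404233111713
```

View pics/gr.png

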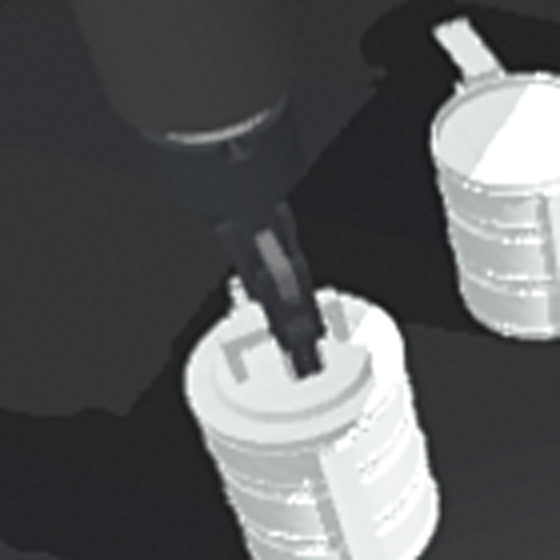

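>>> servo_tool(deltas="0 0 0 0.1 0.2 0 0.8; 0 0 0 0.1 0.2 0 0; 0 0 0 0.1 0.2 0 0; 0 0 0 0.1 0.2 0 0; 0 0 0 0.1 0.2 0 0; 0 0 0 0.1 0.2 0 0; 0 0 0 0.1 0.2 0 0; 0 0 0 0.1 0.2 0 0", grip_force=80)

```text
clock: 6.37
eef_pos: [577.6, -247.1, 173.9]
ee_rot: [2.909, 1.186, 0.001]
contact_force: [0.7, -0.0, 2.3]
width: 10.4
```

>>> servo_tool(deltas="0 0 0 0 0 -0.3 0; 0 0 0 0 0 -0.8 0; 0 0 0 0 0 -1.5 0; 0 0 0 0 0 -2.5 0; 0 0 0 0 0 -4 0; 0 0 0 0 0 -6 0; 0 0 0 0 0 -8 0; 0 0 0 0 0 -8 0")

```text
clock: 7.03
eef_pos: [578.4, -248.0, 259.6]
ee_rot: [2.904, 1.183, 0.009]
contact_force: [-0.3, -0.7, 0.6]
width: 9.7
```

Run:
```python
from h import *
rel(T(0,0,250),down(YAW))
b=r.get_image('scene')
cv2.imwrite('pics/lift.png',cv2.resize(b[80:240,120:260],None,fx=3.7,fy=3.7,interpolation=cv2.INTER_CUBIC)[:600,:,::-1])
```

```text
clk 7.0333 pos [ 578.4 -248.   259.6] j [-0.09  0.12  0.22  0.   -1.66 -2.28] F [-0.3 -0.7  0.6] w 9.7
rv [ 0.007 -0.003 -0.003] cm [-0.12 -0.26  0.95] dist 9.978832748313273 deg 0.4960572869655144
```

View pics/lift.png

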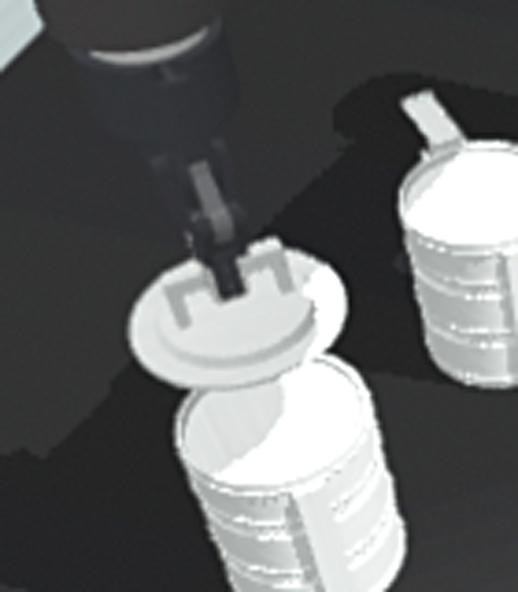

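```bash
cat >> h.py <<'E'
L=np.array([654,197.5,112.]); yw,tl=.215,.612
n=np.array([-np.sin(tl)*np.cos(yw),-np.sin(tl)*np.sin(yw),np.cos(tl)])
x=np.array([-np.sin(yw),np.cos(yw),0]); RT=R.from_matrix(np.c_[x,np.cross(-n,x),-n])
E
python3 - <<'E'
from h import *
print(L+n*211)
rel([560,-20,320],down(1.4)); rel([560,-20,320],RT); rel(L+n*211,RT)
E
```

```text
[535.57025367 171.6378789  284.70363597]
clk 7.0833 pos [ 578.2 -247.5  257.1] j [-0.09  0.12  0.21  0.   -1.66 -2.28] F [-0.1  0.8 -0.4] w 10.3
rv [ 0.005 -0.001 -0.626] cm [ 14.61 -17.51  -6.33] dist 236.70227445223557 deg 35.87731499705579
clk 7.0833 pos [ 578.2 -247.5  257.1] j [-0.09  0.12  0.21  0.   -1.66 -2.28] F [-0.1  0.8 -0.4] w 10.3
rv [-0.552  0.309 -0.979] cm [ 14.61 -17.51  -6.33] dist 236.70227445223557 deg 66.78941717800234
clk 7.0833 pos [ 578.2 -247.5  257.1] j [-0.09  0.12  0.21  0.   -1.66 -2.28] F [-0.1  0.8 -0.4] w 10.3
rv [-0.552  0.309 -0.979] cm [ 26.25 -32.94  -2.84] dist 422.16944994531195 deg 66.78941717800234
```

>>> servo_tool(deltas="0 0 -0.08 1.5 -2 -1.5 0; 0 0 -0.16 3.5 -4.5 -3 0; 0 0 -0.24 6 -7 -4.5 0; 0 0 -0.32 8 -9.5 -6 0; 0 0 -0.4 10 -12 -6.3 0; 0 0 -0.48 12 -14.5 -6.3 0; 0 0 -0.56 14 -16.5 -6.3 0; 0 0 -0.62 14.6 -17.5 -6.3 0", grip_force=100)

```text
clock: 7.75
eef_pos: [559.3, -16.5, 315.5]
ee_rot: [-2.401, -2.024, 0.0]
contact_force: [0.3, -1.0, -4.2]
width: 9.7
```

Run:
```python
from h import *
rel(L+n*211,RT)
```

```text
clk 7.75 pos [559.3 -16.5 315.5] j [ 0.33 -0.04  0.16 -0.   -1.77 -2.07] F [ 0.3 -1.  -4.2] w 9.7
rv [-0.605  0.117 -0.373] cm [18.14 -5.51  3.1 ] dist 192.13046123471258 deg 41.28994159636753
```

>>> servo_tool(deltas="-0.08 0.015 -0.05 2 -0.7 0 0; -0.16 0.03 -0.1 4.5 -1.4 0 0; -0.24 0.045 -0.15 7 -2.1 0.5 0; -0.32 0.06 -0.2 9.5 -2.8 1 0; -0.4 0.075 -0.25 12 -3.5 1.5 0; -0.48 0.09 -0.3 14.5 -4.2 2 0; -0.55 0.105 -0.34 16.5 -4.9 2.6 0; -0.605 0.117 -0.373 18.1 -5.5 3.1 0")

```text
clock: 8.42
eef_pos: [536.1, 169.6, 284.0]
ee_rot: [1.683, 2.084, 0.661]
contact_force: [0.1, 0.2, -1.1]
width: 9.8
```

>>> servo_tool(deltas="0 0 0 0 0 0 0; 0 0 0 0 0 0 0; 0 0 0 0 0 0 0; 0 0 0 0 0 0 0")

```text
clock: 8.75
eef_pos: [537.7, 167.6, 286.7]
ee_rot: [1.689, 2.08, 0.658]
contact_force: [-0.6, -0.5, -1.3]
width: 10.2
```

Run:
```python
from h import *
rel(L+n*211,RT)
b=r.get_image('scene');a=r.get_image('top')
cv2.imwrite('pics/f1.png',cv2.resize(b[100:300,280:480],None,fx=3,fy=3,interpolation=cv2.INTER_CUBIC)[:600,:,::-1])
cv2.imwrite('pics/f1t.png',cv2.resize(a[100:300,200:400],None,fx=3,fy=3,interpolation=cv2.INTER_CUBIC)[:600,:,::-1])
```

```text
clk 8.75 pos [537.7 167.6 286.7] j [ 0.87 -0.62 -0.59  0.4  -1.12 -2.32] F [-0.6 -0.5 -1.3] w 10.2
rv [ 0.001  0.005 -0.007] cm [ 0.44 -0.21  0.09] dist 4.928844626858851 deg 0.48566070325739014
```

View pics/f1.png

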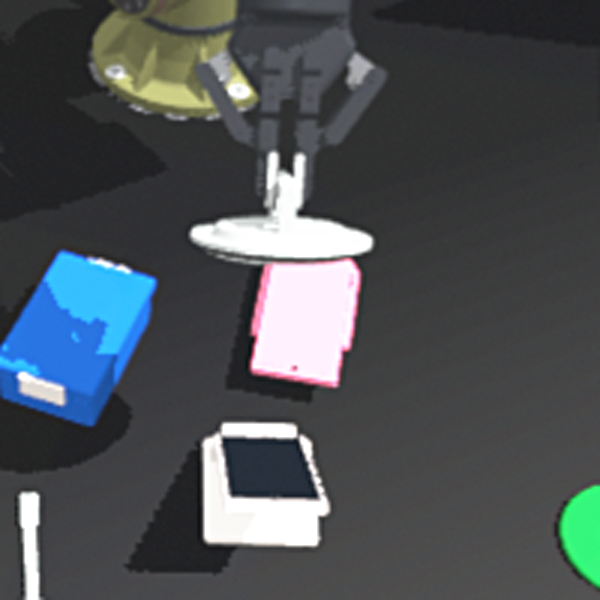

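View pics/f1t.png

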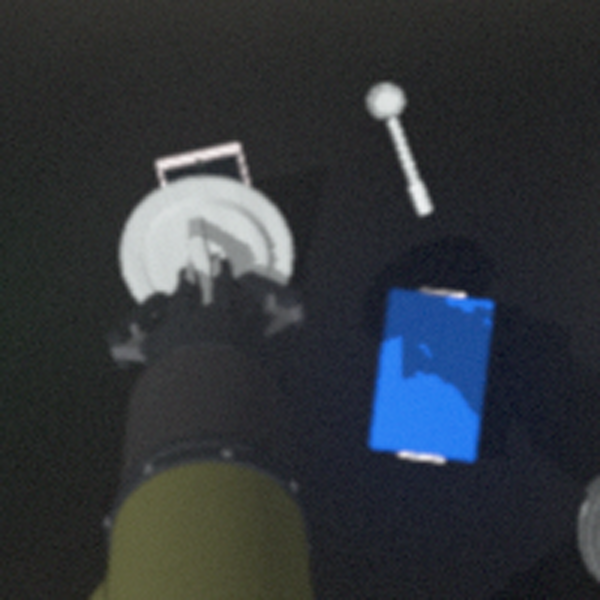

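Run:
```python
from h import *
s=r.read_state(); z=R.from_rotvec(s['ee_rot']).as_matrix()[:,2]; m=R.from_rotvec(s['ee_rot']).as_matrix()
O=s['eef_pos']+z*31
print('lid in lens', (O-L)@np.c_[np.cross(np.array([-np.sin(yw),np.cos(yw),0]),n),[-np.sin(yw),np.cos(yw),0],n],np.arccos(-z@n), O)
cv=[]
for n_,f,ox,oy in(('scene','f1',280,100),('top','f1t',200,100)):
    im=cv2.imread(f'pics/{f}.png')
    for rad,h,col in((62,12,(0,0,255)),(52,0,(0,255,0))):
        for a in np.linspace(0,6.28,50):
            X=O-z*h+rad*(m[:,0]*np.cos(a)+m[:,1]*np.sin(a)); u,v=(proj(X,n_)[0]-[ox,oy])*3; cv2.circle(im,(int(u),int(v)),1,col,-1)
    cv.append(im[60:400,80:420])
cv2.imwrite('pics/fo.png',np.hstack(cv))
```

```text
lid in lens [  1.94721439  -4.6403728  180.54583562] 0.005133165361462872 [555.2106318  171.17712198 260.89556839]
```

View pics/fo.png

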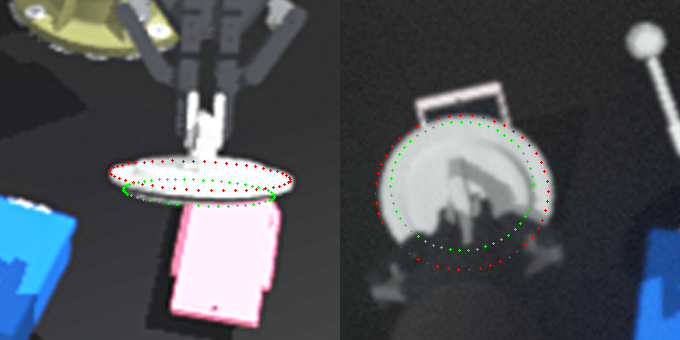

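>>> servo_tool(deltas="0 0 0 0.2 -0.1 0 0; 0 0 0 0.4 -0.2 0 0; 0 0 0 0.4 -0.2 0 0; 0 0 0 0.4 -0.2 0 0; 0 0 0 0.4 -0.2 0 0; 0 0 0 0.4 -0.2 0 0; 0 0 0 0.4 -0.2 0 0; 0 0 0 0.4 -0.2 0 0")

```text
clock: 9.52
eef_pos: [534.8, 171.6, 284.2]
ee_rot: [1.687, 2.081, 0.658]
contact_force: [0.2, -0.3, -1.9]
width: 9.8
```

Run:
```python
from h import *
rel(L+n*211,RT)
b=r.get_image('scene')
cv2.imwrite('pics/end.png',b[:,:,::-1])
rel(L+n*211,RT); print(abs(r.read_state()['dq']).max())
```

```text
clk 9.5167 pos [534.8 171.6 284.2] j [ 0.89 -0.62 -0.6   0.41 -1.12 -2.34] F [ 0.2 -0.3 -1.9] w 9.8
rv [ 0.001  0.005 -0.005] cm [-0.02  0.09  0.01] dist 0.9351178557454034 deg 0.40115810951294584
clk 9.5667 pos [534.8 171.6 284.2] j [ 0.89 -0.62 -0.6   0.41 -1.12 -2.34] F [-0.4 -1.1 -1.1] w 9.6
rv [ 0.001  0.005 -0.005] cm [-0.02  0.09  0.  ] dist 0.962646681675174 deg 0.39739306411429376
0.0012615092539497534
```

View pics/end.png

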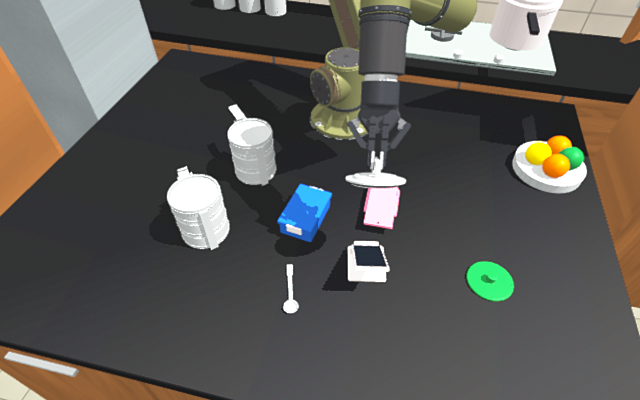

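The lid is held at (376,180) in the scene view, facing the phone at (368,257). The latch at (183,172) is still open, and the bystanders haven't moved. I'm handing in.

```bash
python3 -c "
from station import r
print(r.finish_job())"
```

```text
the job is handed in; nothing more can be done
None
```

I opened the far tiffin's side latch and lifted the lid off by its handle. I turned it to face the phone in the white cradle and handed in at about 9.6 s, still holding it there. The hand-in gave no verdict.

**Lid position:** by the measured tool pose, the lid's inside face is about 180 mm out from the lens. It is within a few mm of the lens axis and within about 0.01 rad of square to the screen. Drawing the expected lid outline on both camera pictures just before a final 5 mm correction showed it sitting true in the grip.

**Grip and stillness:** the fingers read about 10 mm open on the 12 mm bar, at 100 N. Joint speeds were about 0.001 rad/s at the end.

**Latch:** I did not measure its angle. I estimate about 1.1 rad from how far I pressed the tab, and the pictures show it swung well out.

**Phone and bystanders:** the phone, cradle, lunchbox, teaspoon and silicone lid looked unmoved in the last picture. I checked this by eye only.

**Disagreements:**
- The two cameras differed by about 1 to 2 pixels (roughly 4 mm), so I used values between them.
- The tool shifted about 4 mm when the fingers closed on the handle. I allowed for that in the final distance.

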